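# Seal a row of vials with the capping roller

### The job

The four orange caps in the capping rack are only started in their vials: with shut fingertips resting on top of the black rubber-covered roller, roll it along the rails over the caps, pressing firmly but not leaning on the glass, so that every cap goes fully home, and stop the roller in the parking groove at the red marks. Then swing the keeper bar shut behind it. Do not grasp or push the roller from the side, do not touch the caps or vials with the robot, and leave the things round the rack where they are.

Things in the scene. Friction and masses are not known exactly. Their poses are not given: they have to be found in the camera images.
- rack: blue and aluminium capping rack, 186 x 116 mm, standing firm on screw feet on a thin grey mat (base 6 to 14 mm above the worktop). Origin at the centre of the underside of its base plate, z up; heights below are above this origin. Its x axis points along the rails in the rolling direction (start end, vials, parking groove); its +y side bears the keeper.
- rails (a point): mid-length of the two flat rails, on the rack's centre line 56 mm above the rack origin; axes as the rack's. The rails (y = -44 to -20 and 20 to 44 mm) carry the roller; side guides just outside them rise 8 mm above the rails, and a lip 10 mm high closes each end (inner faces at x = -83 and +83 mm).
- vial_row: the row of four glass vials with their caps, standing between the rails of the rack on its centre line (rack y = 0), at rack x = -29, -12, 5 and 22 mm. Origin and axes as those of the rack. The robot must not touch glass or caps.
- cap_1 (a joint): slick domed orange plug cap, 15 mm across, on the vial nearest the start end (rack x = -29 mm). Value in m: 0 as started, its top 3 mm above the rails; 0.0022 fully home, top 0.8 mm above the rails. It goes down when pressed with about 18 N and stays where it is left; the roller's own weight is not enough.
- cap_2 (a joint): the same for the vial at rack x = -12 mm
- cap_3 (a joint): the same for the vial at rack x = 5 mm
- cap_4 (a joint): the same for the vial at rack x = 22 mm
- roller: loose black rubber-covered roller, 44 mm diameter, 84 mm long, about 0.8 kg, lying across the rails at the start end. Origin at its centre, 78 mm above the rack origin while on the rails; y is its long axis (along the rack's y); x and z turn with it. It rolls half as far as the fingertips, which soon run off its top: take several strokes. Press with 16 to 21 N; 30 N, even as a knock, is too hard.
- park_mark (a point): middle of the parking groove at the height of the rails (rack x = 43 mm, y = 0, z = 56 mm); red lines on both side guides mark it. The groove is a notch 20 mm wide across both rails, in which the roller sinks 2.4 mm. Axes as the rack's.
- keeper (a joint): steel keeper bar on the rack's +y side, turning level about an upright pivot. 0: open, along the side guide, pointing to the start end; 1.57: shut, across the rails close behind the parked roller (it shuts only if the roller is in the groove). Seen from above it turns counter-clockwise to shut; it stays where it is left; about 1 N at its knob moves it.
- keeper_pivot (a point): pivot of the keeper, rack x = 14 mm, y = 53 mm, z = 66 mm (underside of the bar; the bar is 9 mm wide, 6 mm thick)
- keeper_knob (a point): middle of the upright black knob at the free end of the keeper bar, 55 mm from the pivot; the knob is 11 mm in diameter and stands from 71 to 89 mm above the rack origin; the point is at 80 mm
- timer: white lab timer lying on the worktop, 66 x 60 x 18 mm, origin at the centre of its underside; leave it alone
- sample_bottle: clear sample bottle 58 mm across, 103 mm tall, beyond the start end of the rack, origin at the centre of its underside; leave it alone
- marker_pen: red and white marker pen lying on the worktop, 135 mm long, 16 mm thick, origin under its middle; leave it alone
- weighing_boat: white weighing boat 81 x 81 x 13 mm beyond the parking end of the rack, origin at the centre of its underside; leave it alone
Not all that is in view belongs to the job. What is shaped like the rack but pink or turquoise is not meant.

How it is judged:
By the outcome, as a careful person would: the job done as asked, in the order asked, and still so for the second after the job is handed in, with the robot touching nothing.
It also fails if it takes over 72 s, if anything falls off the work surface, if the arm or the gripper's body presses on something with over 40 N, if the wrist force passes 120 N, or if a joint passes its speed limit or range.

### The arm

A 6-joint arm with a two-finger parallel gripper is mounted at the origin on a cart in front of the work surface, level with it; the furniture and walls round the work are solid. World frame = base frame: x ahead of the robot, y to its left, z up, the work surface at z = 0. Lengths are in m, angles in rad, forces in N, time in s.
With the tool pointing down it reaches from about 0.325 to 0.775 m from the base axis. Payload 5.5 kg.
Tool frame: the origin (TCP) lies at the very end of the fingers, on their centre line; the grasp point (between the pads) lies 19 mm behind it; z points along the fingers, y is the direction in which the jaws open and shut (so a half turn about z gives the same grasp; the last joint's range is limited). The gripper opens to 88 mm and grips with 3 to 60 N. Pads are 20 mm wide; open, the fingers measure 115 mm over their backs; the gripper's body (75 mm by 178 mm) begins 61 mm behind the grasp point.
Start: joints at [-1.268, 0.091, 1.231, -0, 1.82, -0.057], TCP at [0.211, -0.562, 0.223] pointing down, gripper open.
Joint ranges: [-2.87, 2.87], [-0.86, 2.18], [0.17, 2.46], [-1.51, 4.65], [0.06, 2.69], [-2.65, 2.65]. Speed limits (rad/s): [2.57, 2.57, 3.01, 3.14, 3.14, 3.14].

### API

Orientations are given as a rotation vector (axis times angle).
In Python, from plant import env gives the robot as it stands. The module is installed in compiled form; this text tells all that it offers.
- The arm moves only by the tool apply_moves, never from a script. Its argument "deltas" is a list of rows, each an object of numbers: "jaw": the closure, from -1 (fully open) to 1 (shut); "dx", "dy", "dz": the shift along the tool's x, y, z in cm; "twist": the turn about the tool's z in degrees. A call has 1 to 10 rows; each row shifts and turns the commanded pose from where the row before left it, along the tool's axes as they then stand; what a row does not reach is not made up. A row lasts 1/8 s, in which the tool goes at most 62.5 mm and 10.7 degrees, less where a joint would pass 70% of its speed; a pose out of reach is approached as far as the arm can. A call with a gripper value outside its range is refused whole. The fingers move at their own pace and stop on an object; "grip_force" is the grip in N (left out, the last holds). Time passes only in rows, so rows that do not move let the fingers close. It gives the time, the measured TCP pose, the force and the opening at its end, in the units of the state.
- env.state(): the state, without advancing time (a new reading comes with each control period).
- env.camera(name): name is "side" or "top"; returns (picture, depth): 400x640x3 uint8, blue, green, red; 400x640 float32, m along the optical axis (not along the pixel's ray), 0 where there is no reading.
- env.calibration(name): a dict with "fovy" (degrees; the focal length in pixels is half the picture's height over the tangent of half this angle, whatever the lens; pixels are square), "cx", "cy" (the principal point, pixels), "R" (3x3) and "t" (3): a world point X has camera coordinates R X + t. Camera axes: x right, y down, z forward; pixel columns grow to the right and rows downward; lengths in m; the calibration is good to about 2 mm. A picture is of the moment at which its call begins. calibration takes no time and is no camera call.
- env.sign_off(): hands the job in, once; it reports no verdict.
The state is a dict: "time_s": time; "joint_pos": joint angles; "dq": joint speeds; "tau": joint torques, N m; "ee_pos": TCP position; "ee_rot": TCP orientation; "force": force on the tool from outside, world axes, zero at the start; "torque": the same for the moment, N m; "opening": finger opening in m.
Only numpy, scipy, OpenCV 4.12 (cv2) and the standard library are available. Lean on these libraries where they do the work, as an engineer would, in place of code of your own. Each camera call takes 0.05 s, during which the arm holds its last target. There are 200 camera calls.

## Working session

There is one attempt and no reset: what is moved stays moved. The work goes in short steps, Python scripts to look and compute and a tool call to move; the robot and the scene stay as the last step left them, time stands still between calls to the robot, and variables do not carry over. Pictures are saved under pics/ and viewed, about 8 in all and at most 12, crops included, and the job is handed in when it is done.

Besides the shell and the picture viewer there is one more tool, called after "Request:" as name([rows], argument=value, ...), one row to a line, values as JSON. apply_moves: Moves the arm, as the interface text tells. Its arguments: {"type":"object","properties":{"deltas":{"type":"array","items":{"type":"object","properties":{"jaw":{"type":"number"},"dx":{"type":"number"},"dy":{"type":"number"},"dz":{"type":"number"},"twist":{"type":"number"}}}},"grip_force":{"type":"number"}},"required":["deltas"]}

```bash
mkdir -p pics; cat > h.py <<'E'
import numpy as np, cv2
from plant import env
def cal(n):
    c=env.calibration(n); f=200/np.tan(np.radians(c["fovy"])/2)
    return f,c["cx"],c["cy"],np.array(c["R"]),np.array(c["t"])
def unproj(n,u,v,d):
    f,cx,cy,R,t=cal(n); return R.T@(np.array([(u-cx)*d/f,(v-cy)*d/f,d])-t)
def cloud(n,D):
    f,cx,cy,R,t=cal(n); v,u=np.mgrid[0:400,0:640]
    P=np.stack([(u-cx)*D/f,(v-cy)*D/f,D],-1)-t
    return P@R
def onplane(n,u,v,z):
    f,cx,cy,R,t=cal(n); r=R.T@np.array([(u-cx)/f,(v-cy)/f,1]); o=-R.T@t
    return o+r*(z-o[2])/r[2]
def proj(n,X):
    f,cx,cy,R,t=cal(n); p=R@np.array(X)+t; return cx+f*p[0]/p[2],cy+f*p[1]/p[2]
E
python3 - <<'E'
from h import *
for n in("top","side"):
    I,D=env.camera(n); cv2.imwrite(f"pics/{n}0.png",I); np.save(f"{n}0.npy",D)
    c=env.calibration(n); print(n,c, -np.array(c["R"]).T@c["t"], (D==0).mean())
print(env.state())
E
```

```text
top {'fovy': 50.49130323581508, 'cx': 326.9592983625716, 'cy': 197.13866999875094, 'R': array([[ 0.00875685, -0.99990079,  0.01103281],
       [-0.99754049, -0.00950244, -0.06944548],
       [ 0.06954342, -0.01039755, -0.99752474]]), 't': array([-0.1389141 ,  0.46465599,  1.27139239])} [ 0.37631263 -0.12126559  1.30204623] 0.00388671875
side {'fovy': 45.981338118492644, 'cx': 322.4776215302392, 'cy': 192.320402374555, 'R': array([[ 0.84620564, -0.53281368, -0.00675322],
       [-0.29182566, -0.45279411, -0.84250536],
       [ 0.44584056,  0.71490354, -0.53864563]]), 't': array([-0.47868417,  0.15037954,  1.39837953])} [-0.17450447 -1.18666499  0.87669393] 0.00560546875
{'time_s': 0.1, 'joint_pos': array([-1.26772330e+00,  9.17800905e-02,  1.23177524e+00,  6.63942229e-05,
        1.81980187e+00, -5.67025438e-02]), 'dq': array([ 0.00203087, -0.00117171, -0.00169082, -0.00012731,  0.00016451,
       -0.00053954]), 'tau': array([ 2.95378115e-03, -4.47857451e+01, -4.07570207e+01,  7.00791925e-02,
        2.84374208e-02, -1.23227769e-04]), 'ee_pos': array([ 0.21117569, -0.56132039,  0.22161652]), 'ee_rot': array([-3.08916393e+00, -5.61801596e-01,  2.40107304e-04]), 'force': array([-1.52384476,  0.11930028, -0.17115306]), 'torque': array([0.01114438, 0.01039849, 0.03423938]), 'opening': 0.08774196248242137}
```

View pics/top0.png

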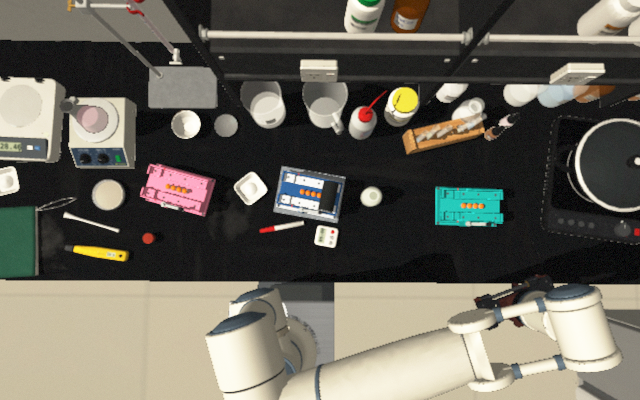

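View pics/side0.png

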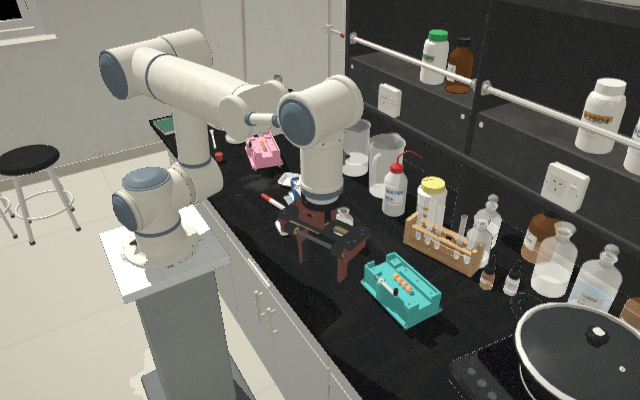

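The top view shows the blue rack at about (310,193) with the roller at its right end (327,193), so it rolls to the left (world +y). The timer is at (326,236), the pen at (281,228), the boat at (250,187) and the bottle at (371,196). The arm hides the rack in the side view.

```bash
python3 - <<'E'
from h import *
I=cv2.imread("pics/top0.png"); D=np.load("top0.npy"); P=cloud("top",D)
cv2.imwrite("pics/crop0.png",cv2.resize(I[155:255,230:390],None,fx=5,fy=5,interpolation=cv2.INTER_CUBIC))
# rack top mask: height >.05
z=P[...,2]
np.set_printoptions(precision=3,suppress=True,linewidth=250)
print((z[160:228:2,268:352:3]*1000).astype(int))
E
```

```text
[[  -1   -1   -3   -2   -1    3    1    3   -5   -4    0    0    2    0   -2    3   -1   -4   -1    3    0   -2   -1    6   -3   -2    3   -9]
 [  -1   -1    4   -8   -1    0   -4   -1    1    0    1   -2   -1    0    1   -3   -4    0    0   -6   -1   -2   -2    0   -3    0    0    0]
 [  -1   -3   -3    2    0    0    0    0   -5   -2   -2    2   -3    1    0    4   -2    0    0   -2   -2   -5   -3   -4   -2   -1   -6   -4]
 [  -1    0    0    0    0    2    0    2   -1    2    0   -1   -2   -2    0    0    3   -6   -1    0    0    0   -2    0    5    2   -1    2]
 [   1    4    0   -3   -1    3    3   -2    6    1    1    2    0   -4   -3    1    0    0   -2    1   -1    1   -2   -1    0    0   -4    1]
 [   0   -2    0    0   -3   -1   -2    5    3    0    1   -1    1    0   -2    1    0    1   -1   -5   -3   -5    0    0    0   -4    2    2]
 [  -8   -2   -2   -3    0   72   73   73   26   13    2   -2    2    3    1    4    6   -1    1   -2    0    0   -2   -1   -3    0   -3   -5]
 [   0    0   -3    0    6   78   67   67   70   75   73   24   19   -2    0    1    0   -1    6   
[... 3062 characters left out ...]
2    1 1302   -4    0   -2   -3   -1   -6    0    0    0   -3    3    2    2    4    1    0   20   24    3    1    2    1   -7]
 [   4   -3    0    0    0   -3    0    0    0    0    2    0    0    0   -2    0   -2   -5    0    2    3    2    2    3    4   -1    1    2]
 [   0   -7   -1    0    2    0    0   -2    0    8   15   15   -3    1   -3    0   -1   -1   -2    0    0    3    4   -2    0   -1    0   -1]
 [  -5    2    0    0    1   -1   15   15   13   13   14   16    0   -2    1   -3    0    1    0   -1    3    1    0   -4   -3    2    0   -3]
 [   1    0    5   12   15   16   17   18   19   11    6    4    0    2   -1   -2   -1    9   13    2   -2   -3    2   -3    2    0    3    2]]
```

View pics/crop0.png

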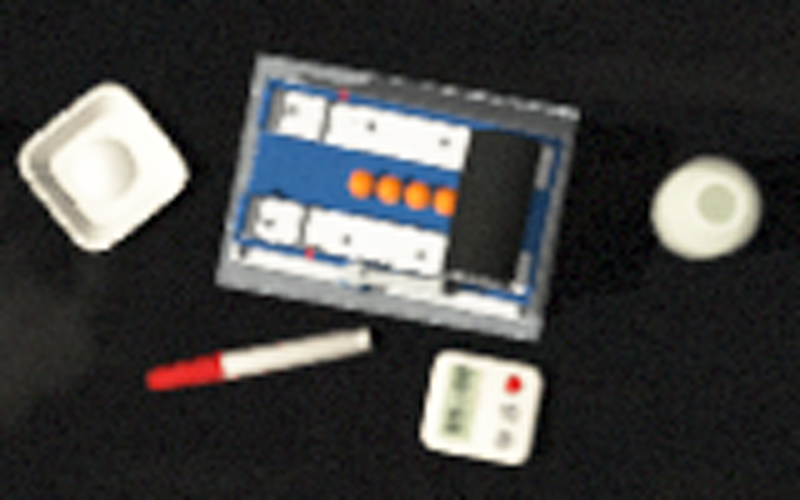

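```bash
python3 - <<'E'
from h import *
from scipy.optimize import least_squares
np.set_printoptions(precision=4,suppress=True)
I=cv2.imread("pics/top0.png"); D=np.load("top0.npy"); P=cloud("top",D)
sub=np.zeros((400,640),bool); sub[160:228,268:352]=1
z=P[...,2]; b0=0.0095
hsv=cv2.cvtColor(I,cv2.COLOR_BGR2HSV).astype(int)
red=sub&((hsv[...,0]<4)|(hsv[...,0]>165))&(hsv[...,1]>90)&(hsv[...,2]>90)
n,l,s,c=cv2.connectedComponentsWithStats(red.astype(np.uint8)); print("red",s[1:,4],c[1:])
org=sub&(hsv[...,0]>5)&(hsv[...,0]<25)&(hsv[...,1]>140)&(hsv[...,2]>110)
n,l,s,c=cv2.connectedComponentsWithStats(org.astype(np.uint8)); print("org",s[1:,4],c[1:])
# outer rack outline
m=(sub&(z>.045)&(z<.3)).astype(np.uint8); k=max(cv2.findContours(m,0,2)[0],key=cv2.contourArea)
r=cv2.minAreaRect(k); print("rect",r)
for u,v in [(302,191.8),(308,192.8),(313.8,194),(319.4,195.2)]: print("cap",onplane("top",u,v,.067+0.0))
for u,v in [(299,174.2),(292,205.8)]: print("mark",onplane("top",u,v,.074))
rm=sub&(z>.095)&(z<.125); Q=P[rm]
print("roller top z",np.percentile(Q[:,2],[50,75,85,95]),Q.mean(0),len(Q))
rm2=sub&(z>.1065)&(z<.125); Q=P[rm2]; print(Q.mean(0)); Q=Q[:,:2]-Q[:,:2].mean(0); e,V=np.linalg.eigh(Q.T@Q);print(V,e,np.ptp(Q@V,axis=0))
# rails: white between
w=sub&(hsv[...,1]<40)&(hsv[...,2]>170)&(z<.09); 
for q in [(slice(174,184),slice(298,322)),(slice(198,208),slice(293,317))]:
    ww=w[q]; print("rail z",np.median(P[q][ww][:,2]),ww.sum())
for u,v in [(371,196)]: print("bottle",onplane("top",u,v,.1))
for u,v in [(326,236)]: print("timer",onplane("top",u,v,.018))
for u,v in [(250,187)]: print("boat",onplane("top",u,v,.01))
E
```

```text
red [ 2  1  2  1  3 13] [[298.     173.5   ]
 [308.     190.    ]
 [312.5    191.    ]
 [300.     193.    ]
 [291.6667 205.3333]
 [271.1538 226.3077]]
org [76] [[310.4868 193.0658]]
rect ((308.2845458984375, 194.9342803955078), (61.22706604003906, 37.93549728393555), 11.768289566040039)
cap [ 0.4773 -0.0611  0.067 ]
cap [ 0.4746 -0.0787  0.067 ]
cap [ 0.4712 -0.0956  0.067 ]
cap [ 0.4679 -0.112   0.067 ]
mark [ 0.5281 -0.0521  0.074 ]
mark [ 0.4358 -0.0331  0.074 ]
roller top z [0.1076 0.1103 0.1116 0.1134] [ 0.4614 -0.1347  0.1068] 447
[ 0.4628 -0.1351  0.11  ]
[[-0.1964 -0.9805]
 [-0.9805  0.1964]] [0.0169 0.1611] [0.033  0.0841]
rail z 0.06695902073800344 147
rail z 0.06665525040888974 195
bottle [ 0.4646 -0.2591  0.1   ]
timer [ 0.3483 -0.1328  0.018 ]
boat [0.4952 0.1005 0.01  ]
```

Request:
apply_moves([
  {"jaw":1,"twist":-9.7},
  {"jaw":1,"twist":-9.7},
  {"jaw":1,"twist":-9.7},
  {"jaw":1,"twist":-9.7},
  {"jaw":1,"twist":-9.7},
  {"jaw":1,"twist":-9.6},
], grip_force=40)

```text
invalid input at $.deltas[0]: expected keys jaw, dx, dy, dz, twist
```

Request:
apply_moves([
  {"jaw":1,"dx":3,"dy":1},
  {"jaw":1,"dx":4,"dy":1.5},
  {"jaw":1,"dx":4,"dy":1.5},
  {"jaw":1,"dx":4,"dy":1.5},
  {"jaw":1,"dx":4,"dy":1.5},
  {"jaw":1,"dx":4,"dy":1.5},
  {"jaw":1,"dx":4,"dy":1.5},
  {"jaw":1,"dx":4,"dy":1.5},
  {"jaw":1,"dx":2,"dy":1},
  {"jaw":1},
])

```text
invalid input at $.deltas[0]: expected keys jaw, dx, dy, dz, twist
```

All keys are required in every row.

Request:
apply_moves([
  {"jaw":1,"dx":0,"dy":0,"dz":0,"twist":-9.7},
  {"jaw":1,"dx":0,"dy":0,"dz":0,"twist":-9.7},
  {"jaw":1,"dx":0,"dy":0,"dz":0,"twist":-9.7},
  {"jaw":1,"dx":0,"dy":0,"dz":0,"twist":-9.7},
  {"jaw":1,"dx":0,"dy":0,"dz":0,"twist":-9.7},
  {"jaw":1,"dx":0,"dy":0,"dz":0,"twist":-9.6},
], grip_force=40)

```text
time_s: 0.85
ee_pos: [0.2112, -0.5614, 0.2219]
ee_rot: [-2.423, -1.998, -0.001]
force: [-0.2, 1.0, 0.5]
opening: 0.0312
```

Request:
apply_moves([
  {"jaw":1,"dx":3,"dy":1,"dz":0,"twist":0},
  {"jaw":1,"dx":4,"dy":1.5,"dz":0,"twist":0},
  {"jaw":1,"dx":4,"dy":1.5,"dz":0,"twist":0},
  {"jaw":1,"dx":4,"dy":1.5,"dz":0,"twist":0},
  {"jaw":1,"dx":4,"dy":1.5,"dz":0,"twist":0},
  {"jaw":1,"dx":4,"dy":1.5,"dz":0,"twist":0},
  {"jaw":1,"dx":4,"dy":1.5,"dz":0,"twist":0},
  {"jaw":1,"dx":4,"dy":1.5,"dz":0,"twist":0},
  {"jaw":1,"dx":2,"dy":1,"dz":0,"twist":0},
  {"jaw":1,"dx":0,"dy":0,"dz":0,"twist":0},
])

```text
time_s: 2.1
ee_pos: [0.3989, -0.2614, 0.2223]
ee_rot: [-2.426, -1.995, 0.0]
force: [-0.3, -0.0, 0.0]
opening: 0.0005
```

Request:
apply_moves([
  {"jaw":1,"dx":3,"dy":1,"dz":0,"twist":0},
  {"jaw":1,"dx":4,"dy":1,"dz":1,"twist":0},
  {"jaw":1,"dx":4,"dy":1,"dz":2,"twist":0},
  {"jaw":1,"dx":1.85,"dy":0.85,"dz":3,"twist":0},
  {"jaw":1,"dx":0,"dy":0,"dz":2,"twist":0},
  {"jaw":1,"dx":0,"dy":0,"dz":0,"twist":0},
])

```text
time_s: 2.85
ee_pos: [0.4599, -0.1448, 0.1407]
ee_rot: [-2.428, -1.989, 0.004]
force: [-0.3, 0.0, 0.2]
opening: 0.0007
```

```bash
python3 - <<'E'
from h import *
I,D=env.camera("side"); np.save("side1.npy",D); J,_=env.camera("top")
s=env.state(); print(s["ee_pos"],s["force"])
u,v=proj("side",[.4735,-.084,.07]); print(u,v, proj("side",s["ee_pos"]))
u,v=int(u),int(v)
A=cv2.resize(I[v-50:v+50,u-66:u+66],None,fx=6,fy=6,interpolation=cv2.INTER_CUBIC); cv2.imwrite("pics/s1.png",A); cv2.imwrite("pics/side1.png",I)
print(u-66,v-50)
E
```

```text
[ 0.46103619 -0.14520429  0.14334776] [ 0.71985675 -0.92996006 -0.35332076]
311.96244227162066 189.5949323476762 (np.float64(318.4512284738232), np.float64(179.3386907237261))
245 139
```

View pics/s1.png

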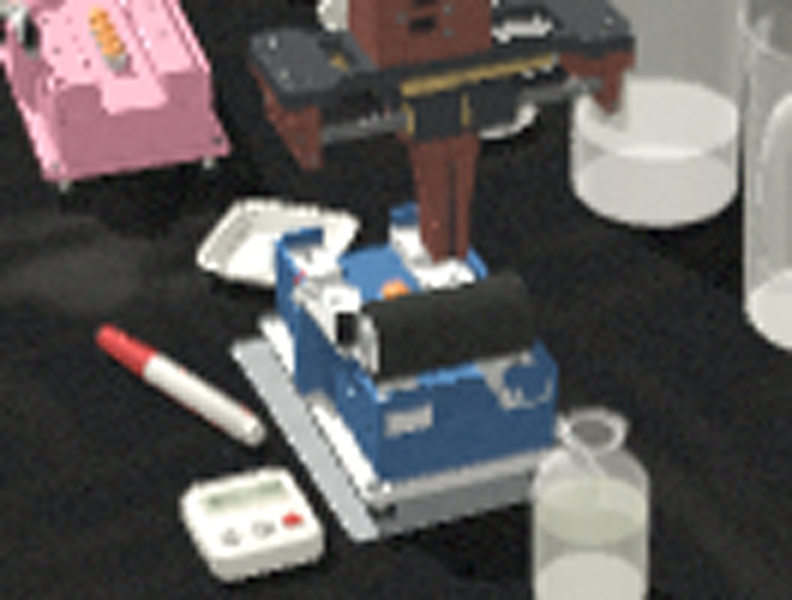

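Request:
apply_moves([
  {"jaw":1,"dx":0.2,"dy":0,"dz":1,"twist":0},
  {"jaw":1,"dx":0,"dy":0,"dz":1,"twist":0},
  {"jaw":1,"dx":0,"dy":0,"dz":0.4,"twist":0},
  {"jaw":1,"dx":0,"dy":0,"dz":0,"twist":0},
  {"jaw":1,"dx":0,"dy":0,"dz":0,"twist":0},
])

```text
time_s: 3.58
ee_pos: [0.4618, -0.142, 0.1189]
ee_rot: [2.429, 1.992, 0.0]
force: [-0.5, 0.7, 0.6]
opening: 0.0003
```

```bash
python3 - <<'E'
from h import *
np.set_printoptions(precision=4,suppress=True)
s=[env.state() for _ in range(3)]
for a in s: print(a["ee_pos"],a["force"])
r=lambda x,y,z:[.4735+.196*x-.981*y,-.084+.981*x+.196*y,.0105+z]
for n,p in dict(rolL=r(-.052,.042,.078),rolR=r(-.052,-.042,.078),top=r(-.052,0,.1),knob=r(-.041,.053,.089),lipL=r(-.09,.05,.066),lipR=r(-.09,-.05,.066)).items():
    u,v=proj("side",p); print(n,(u-245)*6,(v-139)*6)
print(cv2.__version__)
E
```

```text
[ 0.4618 -0.142   0.1189] [-0.4714  0.702   0.5653]
[ 0.4618 -0.142   0.1189] [-0.4714  0.702   0.5653]
[ 0.4618 -0.142   0.1189] [-0.4714  0.702   0.5653]
rolL 358.34881778869874 339.53272539379253
rolR 510.8634321777291 307.3456504775603
top 434.7256941547489 287.1480870368932
knob 330.4141273348332 314.90504862543725
lipL 368.66756280100753 401.02008795629274
lipR 552.6632396536606 360.8859344870962
4.12.0
```

Request:
apply_moves([
  {"jaw":1,"dx":0,"dy":0,"dz":0.2,"twist":0},
  {"jaw":1,"dx":0,"dy":0,"dz":0.2,"twist":0},
  {"jaw":1,"dx":0,"dy":0,"dz":0.1,"twist":0},
  {"jaw":1,"dx":0,"dy":0,"dz":0.1,"twist":0},
  {"jaw":1,"dx":0,"dy":0,"dz":0,"twist":0},
  {"jaw":1,"dx":0,"dy":0,"dz":0,"twist":0},
])

```text
time_s: 4.32
ee_pos: [0.4617, -0.142, 0.1127]
ee_rot: [2.429, 1.992, 0.0]
force: [0.7, 0.3, 0.8]
opening: 0.0006
```

Request:
apply_moves([
  {"jaw":1,"dx":0,"dy":0,"dz":0.05,"twist":0},
  {"jaw":1,"dx":0,"dy":0,"dz":0.05,"twist":0},
  {"jaw":1,"dx":0,"dy":0,"dz":0,"twist":0},
])

```text
time_s: 4.7
ee_pos: [0.4618, -0.1421, 0.1122]
ee_rot: [2.429, 1.992, 0.0]
force: [-1.2, 0.7, 4.7]
opening: 0.0005
```

Request:
apply_moves([
  {"jaw":1,"dx":0,"dy":0,"dz":0.05,"twist":0},
  {"jaw":1,"dx":0,"dy":0,"dz":0,"twist":0},
])

```text
time_s: 4.95
ee_pos: [0.4619, -0.1421, 0.1122]
ee_rot: [2.428, 1.992, 0.001]
force: [-2.9, 0.5, 6.4]
opening: 0.0003
```

Request:
apply_moves([
  {"jaw":1,"dx":0,"dy":0,"dz":0.05,"twist":0},
  {"jaw":1,"dx":0,"dy":0,"dz":0.05,"twist":0},
  {"jaw":1,"dx":0,"dy":0,"dz":0,"twist":0},
  {"jaw":1,"dx":0,"dy":0,"dz":0,"twist":0},
])

```text
time_s: 5.45
ee_pos: [0.4619, -0.1421, 0.112]
ee_rot: [2.428, 1.991, 0.001]
force: [-4.7, 0.7, 10.5]
opening: 0.0002
```

Request:
apply_moves([
  {"jaw":1,"dx":0,"dy":-0.05,"dz":0.05,"twist":0},
  {"jaw":1,"dx":0,"dy":-0.05,"dz":0.05,"twist":0},
  {"jaw":1,"dx":0,"dy":-0.05,"dz":0.05,"twist":0},
  {"jaw":1,"dx":0,"dy":0,"dz":0.03,"twist":0},
  {"jaw":1,"dx":0,"dy":0,"dz":0,"twist":0},
])

```text
time_s: 6.08
ee_pos: [0.4618, -0.1422, 0.1119]
ee_rot: [2.425, 1.989, 0.005]
force: [-2.7, 0.1, 14.8]
opening: 0.0004
```

Request:
apply_moves([
  {"jaw":1,"dx":0,"dy":-0.05,"dz":0.06,"twist":0},
  {"jaw":1,"dx":0.1,"dy":0,"dz":0,"twist":0},
  {"jaw":1,"dx":0.3,"dy":0,"dz":0,"twist":0},
  {"jaw":1,"dx":0.3,"dy":0,"dz":0,"twist":0},
  {"jaw":1,"dx":0.3,"dy":0,"dz":0,"twist":0},
  {"jaw":1,"dx":0.3,"dy":0,"dz":0,"twist":0},
])

```text
time_s: 6.82
ee_pos: [0.4643, -0.1296, 0.1119]
ee_rot: [2.424, 1.988, 0.006]
force: [-0.7, -0.5, 15.9]
opening: 0.0005
```

```bash
cat > look.py <<'E'
from h import *
import sys
np.set_printoptions(precision=4,suppress=True)
O=np.array([.4735,-.084]);X=np.array([.196,.981]);Y=np.array([-.981,.196])
s=env.state(); d=s["ee_pos"][:2]-O; f=s["force"]
I,D=env.camera("top"); P=cloud("top",D)
print("t",s["time_s"],"tool rack mm",1e3*d@X,1e3*d@Y,1e3*s["ee_pos"][2],"f roll,axial,z",f[:2]@X,f[:2]@Y,f[2])
# roller by black pixels: visible dark within rack at roller-top height
g=(I.max(2)<70)
hx=(P[...,:2]-O)@X; hy=(P[...,:2]-O)@Y; z=P[...,2]
for lo,hi in((-.04,-.018),(.018,.04)):
    m=g&(abs(hx)<.085)&(hy>lo)&(hy<hi)&(z>.09)&(z<.12)
    q=hx[m]*1e3
    if len(q)>10: print("roller y%+.0f"%(lo*1e3),len(q),np.percentile(q,[3,97]),np.percentile(q,[3,97]).mean(), z[m].max())
J,_=env.camera("side"); cv2.imwrite(f"pics/{sys.argv[1]}.png",np.hstack([cv2.resize(I[155:225,260:360],(400,280),interpolation=cv2.INTER_CUBIC),cv2.resize(J[149:219,255:355],(400,280),interpolation=cv2.INTER_CUBIC)]))
E
python3 look.py a1
```

```text
t 6.825 tool rack mm -46.57463164802727 0.08680211598667799 111.89215473312846 f roll,axial,z -0.6301508006593194 0.5850075551507912 15.905883178791408
```

View pics/a1.png

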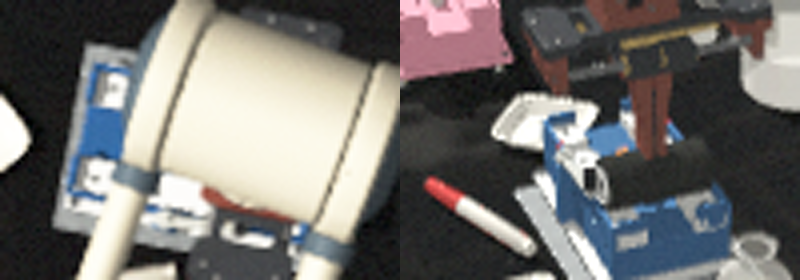

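The top view is blocked by the arm. In the side view the shut fingers, at about (652,150), stand on top of the roller, which covers (600-705,140-205). I will fit the roller cylinder from the side depth.

```bash
cat > look.py <<'E'
from h import *
import sys
from scipy.optimize import least_squares
np.set_printoptions(precision=4,suppress=True)
O=np.array([.4735,-.084]);X=np.array([.196,.981]);Y=np.array([-.981,.196])
I,D=env.camera("side"); P=cloud("side",D)
s=env.state(); d=s["ee_pos"][:2]-O; f=s["force"]
print("t %.2f tool rack mm %.1f %.1f z %.1f  f roll,axial,z %.1f %.1f %.1f"%(s["time_s"],*(1e3*d@[X[0],X[1]],1e3*d@Y,1e3*s["ee_pos"][2]),f[:2]@X,f[:2]@Y,f[2]))
hx=(P[...,:2]-O)@X; hy=(P[...,:2]-O)@Y; z=P[...,2]
for lo,hi in((-.042,.042),(-.04,-.012),(.012,.04)):
    m=(I.max(2)<75)&(abs(hx)<.085)&(hy>lo)&(hy<hi)&(z>.078)&(z<.118)
    q=np.c_[hx[m],z[m]]
    if len(q)<15: print("few",len(q)); continue
    fn=lambda p:np.hypot(q[:,0]-p[0],q[:,1]-p[1])-.022
    r=least_squares(fn,[q[:,0].mean()+.01,.0885],loss="soft_l1",f_scale=.003); r1=least_squares(lambda p:fn([p[0],.0885]),[q[:,0].mean()+.01],loss="soft_l1",f_scale=.003)
    print("roller x,z",1e3*r.x,"x fixed z",1e3*r1.x,len(q))
cv2.imwrite(f"pics/{sys.argv[1]}.png",cv2.resize(I[139:239,245:377],None,fx=5,fy=5,interpolation=cv2.INTER_CUBIC))
E
python3 look.py a2
```

```text
t 6.97 tool rack mm -46.3 0.1 z 111.9  f roll,axial,z -0.1 1.4 16.6
roller x,z [-47.8845  87.7259] x fixed z [-47.625] 315
roller x,z [-47.9393  88.0193] x fixed z [-47.7761] 109
roller x,z [-48.1301  87.3976] x fixed z [-47.7433] 114
```

Request:
apply_moves([
  {"jaw":1,"dx":0.3,"dy":0,"dz":0.03,"twist":0},
  {"jaw":1,"dx":0.4,"dy":0,"dz":0,"twist":0},
  {"jaw":1,"dx":0.4,"dy":0,"dz":0,"twist":0},
  {"jaw":1,"dx":0.2,"dy":0,"dz":0,"twist":0},
  {"jaw":1,"dx":0,"dy":0,"dz":0,"twist":0},
  {"jaw":1,"dx":0,"dy":0,"dz":-0.2,"twist":0},
  {"jaw":1,"dx":0,"dy":0,"dz":-0.3,"twist":0},
  {"jaw":1,"dx":0,"dy":0,"dz":-0.5,"twist":0},
  {"jaw":1,"dx":-0.8,"dy":0,"dz":0,"twist":0},
  {"jaw":1,"dx":-0.9,"dy":0,"dz":0,"twist":0},
])

```text
time_s: 8.22
ee_pos: [0.4612, -0.1333, 0.1169]
ee_rot: [-2.428, -1.992, 0.001]
force: [1.5, -0.0, 0.1]
opening: 0.0005
```

```bash
python3 look.py a3
```

```text
t 8.28 tool rack mm -51.8 2.4 z 116.9  f roll,axial,z -0.8 0.5 0.1
roller x,z [-41.2748  87.9242] x fixed z [-41.1041] 308
roller x,z [-41.7959  87.6835] x fixed z [-41.5503] 104
roller x,z [-40.9127  88.081 ] x fixed z [-40.7767] 113
```

Request:
apply_moves([
  {"jaw":1,"dx":0,"dy":0,"dz":0.3,"twist":0},
  {"jaw":1,"dx":0,"dy":0,"dz":0.15,"twist":0},
  {"jaw":1,"dx":0,"dy":0,"dz":0.1,"twist":0},
  {"jaw":1,"dx":0,"dy":0,"dz":0.1,"twist":0},
  {"jaw":1,"dx":0,"dy":0,"dz":0.1,"twist":0},
  {"jaw":1,"dx":0,"dy":0,"dz":0.1,"twist":0},
  {"jaw":1,"dx":0,"dy":0,"dz":0.1,"twist":0},
  {"jaw":1,"dx":0,"dy":0,"dz":0.05,"twist":0},
  {"jaw":1,"dx":0,"dy":0,"dz":0,"twist":0},
  {"jaw":1,"dx":0,"dy":0,"dz":0,"twist":0},
])

```text
time_s: 9.52
ee_pos: [0.4617, -0.1331, 0.1115]
ee_rot: [2.427, 1.991, 0.001]
force: [-10.2, 1.0, 18.8]
opening: 0.0008
```

Request:
apply_moves([
  {"jaw":1,"dx":0.2,"dy":0,"dz":0,"twist":0},
  {"jaw":1,"dx":0.2,"dy":0,"dz":0,"twist":0},
  {"jaw":1,"dx":0.2,"dy":0,"dz":0,"twist":0},
  {"jaw":1,"dx":0.2,"dy":0,"dz":0,"twist":0},
  {"jaw":1,"dx":0.2,"dy":0,"dz":0,"twist":0},
])

```text
time_s: 10.15
ee_pos: [0.4635, -0.124, 0.1119]
ee_rot: [2.426, 1.989, -0.0]
force: [-11.0, -1.4, 20.4]
opening: 0.0003
```

```bash
python3 look.py a4
```

```text
t 10.20 tool rack mm -41.0 2.0 z 111.9  f roll,axial,z -3.4 10.6 19.6
roller x,z [-37.3023  87.4755] x fixed z [-36.9487] 298
roller x,z [-37.4281  87.4752] x fixed z [-37.0775] 108
roller x,z [-37.1093  87.7539] x fixed z [-36.8439] 111
```

Request:
apply_moves([
  {"jaw":1,"dx":0.2,"dy":-0.05,"dz":0,"twist":0},
  {"jaw":1,"dx":0.2,"dy":-0.05,"dz":0,"twist":0},
  {"jaw":1,"dx":0.2,"dy":-0.05,"dz":0,"twist":0},
  {"jaw":1,"dx":0.2,"dy":-0.05,"dz":0,"twist":0},
])

```text
time_s: 10.7
ee_pos: [0.4648, -0.1157, 0.1119]
ee_rot: [2.424, 1.988, 0.005]
force: [-1.7, -1.8, 16.5]
opening: 0.0005
```

```bash
python3 look.py a5
```

```text
t 10.75 tool rack mm -32.5 2.3 z 111.9  f roll,axial,z -1.7 2.3 15.7
roller x,z [-32.9873  87.6826] x fixed z [-32.707] 312
roller x,z [-32.737   87.7786] x fixed z [-32.4717] 106
roller x,z [-32.9563  87.1694] x fixed z [-32.4904] 111
```

Request:
apply_moves([
  {"jaw":1,"dx":0.1,"dy":0,"dz":0.05,"twist":0},
  {"jaw":1,"dx":0.2,"dy":0,"dz":0.02,"twist":0},
  {"jaw":1,"dx":0.2,"dy":0,"dz":0,"twist":0},
  {"jaw":1,"dx":0.2,"dy":0,"dz":0,"twist":0},
  {"jaw":1,"dx":0.2,"dy":0,"dz":0,"twist":0},
])

```text
time_s: 11.38
ee_pos: [0.4668, -0.1065, 0.1119]
ee_rot: [2.424, 1.988, 0.006]
force: [-4.3, 1.4, 20.1]
opening: 0.0003
```

```bash
python3 look.py a6
```

```text
t 11.43 tool rack mm -23.2 2.2 z 111.9  f roll,axial,z 0.1 3.1 20.8
roller x,z [-28.2787  88.0066] x fixed z [-28.1168] 303
roller x,z [-28.2644  88.0628] x fixed z [-28.1458] 111
roller x,z [-28.3118  87.7223] x fixed z [-28.0187] 106
```

Request:
apply_moves([
  {"jaw":1,"dx":0.2,"dy":0,"dz":-0.02,"twist":0},
  {"jaw":1,"dx":0.2,"dy":0,"dz":0,"twist":0},
  {"jaw":1,"dx":0.2,"dy":0,"dz":0,"twist":0},
  {"jaw":1,"dx":0,"dy":0,"dz":0,"twist":0},
])

```text
time_s: 11.92
ee_pos: [0.468, -0.1001, 0.1118]
ee_rot: [2.424, 1.989, 0.007]
force: [-3.5, 2.3, 18.9]
opening: 0.0009
```

Request:
apply_moves([
  {"jaw":1,"dx":0,"dy":0,"dz":-0.2,"twist":0},
  {"jaw":1,"dx":0,"dy":0,"dz":-0.3,"twist":0},
  {"jaw":1,"dx":0,"dy":0,"dz":-0.5,"twist":0},
  {"jaw":1,"dx":-0.8,"dy":0,"dz":0,"twist":0},
  {"jaw":1,"dx":-0.8,"dy":0,"dz":0,"twist":0},
  {"jaw":1,"dx":0,"dy":0,"dz":0,"twist":0},
])

```text
time_s: 12.68
ee_pos: [0.4625, -0.1164, 0.1165]
ee_rot: [-2.43, -1.99, 0.001]
force: [-0.7, 0.4, -0.1]
opening: 0.0006
```

```bash
python3 look.py a7
```

```text
t 12.72 tool rack mm -33.6 4.3 z 116.6  f roll,axial,z -0.0 0.5 -1.0
roller x,z [-23.3188  87.6236] x fixed z [-23.0183] 299
roller x,z [-23.3189  88.189 ] x fixed z [-23.2154] 107
roller x,z [-23.8405  86.9733] x fixed z [-23.2759] 108
```

View pics/a7.png

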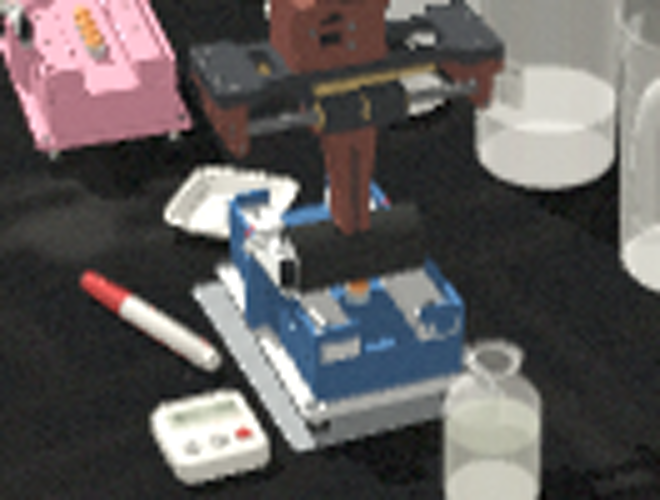

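Request:
apply_moves([
  {"jaw":1,"dx":0.15,"dy":0.2,"dz":0.3,"twist":0},
  {"jaw":1,"dx":0,"dy":0,"dz":0.15,"twist":0},
  {"jaw":1,"dx":0,"dy":-0.05,"dz":0.1,"twist":0},
  {"jaw":1,"dx":0,"dy":-0.05,"dz":0.1,"twist":0},
  {"jaw":1,"dx":0,"dy":-0.05,"dz":0.1,"twist":0},
  {"jaw":1,"dx":0,"dy":-0.05,"dz":0.1,"twist":0},
  {"jaw":1,"dx":0,"dy":0,"dz":0.1,"twist":0},
  {"jaw":1,"dx":0,"dy":0,"dz":0.05,"twist":0},
  {"jaw":1,"dx":0,"dy":0,"dz":0,"twist":0},
  {"jaw":1,"dx":0,"dy":0,"dz":0,"twist":0},
])

```text
time_s: 13.98
ee_pos: [0.4652, -0.1148, 0.1117]
ee_rot: [2.424, 1.988, 0.007]
force: [-1.4, 0.9, 18.5]
opening: -0.0001
```

```bash
python3 look.py a8
```

```text
t 14.03 tool rack mm -31.9 2.1 z 111.7  f roll,axial,z -0.2 1.1 18.5
roller x,z [-23.6141  87.5053] x fixed z [-23.3082] 291
roller x,z [-23.3709  87.4499] x fixed z [-23.018] 103
roller x,z [-23.5914  87.5299] x fixed z [-23.2637] 111
```

Request:
apply_moves([
  {"jaw":1,"dx":0.2,"dy":0,"dz":0,"twist":0},
  {"jaw":1,"dx":0.2,"dy":0,"dz":0,"twist":0},
  {"jaw":1,"dx":0.2,"dy":0,"dz":0,"twist":0},
  {"jaw":1,"dx":0.2,"dy":0,"dz":0,"twist":0},
  {"jaw":1,"dx":0.2,"dy":0,"dz":0,"twist":0},
  {"jaw":1,"dx":0.2,"dy":0,"dz":0,"twist":0},
])

```text
time_s: 14.78
ee_pos: [0.4674, -0.1038, 0.1119]
ee_rot: [2.424, 1.987, 0.005]
force: [-4.0, -1.5, 18.3]
opening: 0.0005
```

```bash
python3 look.py a9
```

```text
t 14.82 tool rack mm -20.3 2.1 z 111.9  f roll,axial,z -1.8 2.5 18.3
roller x,z [-18.4258  87.6597] x fixed z [-18.1402] 298
roller x,z [-18.615  87.778] x fixed z [-18.3705] 105
roller x,z [-18.0013  87.5487] x fixed z [-17.6941] 111
```

Request:
apply_moves([
  {"jaw":1,"dx":0.2,"dy":0,"dz":0,"twist":0},
  {"jaw":1,"dx":0.2,"dy":0,"dz":0,"twist":0},
  {"jaw":1,"dx":0.2,"dy":0,"dz":0,"twist":0},
  {"jaw":1,"dx":0.2,"dy":0,"dz":0,"twist":0},
  {"jaw":1,"dx":0.2,"dy":0,"dz":0,"twist":0},
])

```text
time_s: 15.45
ee_pos: [0.4695, -0.0935, 0.1119]
ee_rot: [2.424, 1.987, 0.007]
force: [-1.9, -0.7, 19.4]
opening: 0.0007
```

Request:
apply_moves([
  {"jaw":1,"dx":0.2,"dy":0,"dz":0,"twist":0},
  {"jaw":1,"dx":0.2,"dy":0,"dz":0,"twist":0},
  {"jaw":1,"dx":0.2,"dy":0,"dz":0,"twist":0},
  {"jaw":1,"dx":0.2,"dy":0,"dz":0,"twist":0},
  {"jaw":1,"dx":0.2,"dy":0,"dz":0,"twist":0},
  {"jaw":1,"dx":0,"dy":0,"dz":0,"twist":0},
])

```text
time_s: 16.2
ee_pos: [0.4716, -0.083, 0.1118]
ee_rot: [2.424, 1.989, 0.008]
force: [-2.0, 1.2, 17.8]
opening: 0.0006
```

```bash
python3 look.py a10
```

```text
t 16.25 tool rack mm 0.6 2.1 z 111.8  f roll,axial,z 1.2 2.1 18.7
roller x,z [-7.5401 87.9131] x fixed z [-7.349] 306
roller x,z [-7.7145 87.8304] x fixed z [-7.4913] 105
roller x,z [-7.6178 88.2289] x fixed z [-7.5194] 107
```

Request:
apply_moves([
  {"jaw":1,"dx":0,"dy":0,"dz":-0.2,"twist":0},
  {"jaw":1,"dx":0,"dy":0.1,"dz":-0.3,"twist":0},
  {"jaw":1,"dx":0,"dy":0.1,"dz":-0.5,"twist":0},
  {"jaw":1,"dx":-0.8,"dy":0,"dz":0,"twist":0},
  {"jaw":1,"dx":-0.8,"dy":0,"dz":0,"twist":0},
  {"jaw":1,"dx":0,"dy":0,"dz":0,"twist":0},
])

```text
time_s: 17.0
ee_pos: [0.4679, -0.0996, 0.1165]
ee_rot: [-2.43, -1.99, 0.001]
force: [-0.1, -0.3, 0.0]
opening: 0.0002
```

```bash
python3 look.py a11
```

```text
t 17.05 tool rack mm -16.1 2.4 z 116.6  f roll,axial,z 0.9 -0.6 1.4
roller x,z [-6.7383 87.9841] x fixed z [-6.5607] 294
roller x,z [-6.7768 88.1363] x fixed z [-6.6561] 102
roller x,z [-6.7369 87.9925] x fixed z [-6.5598] 109
```

Offset is −9.5 mm, so I go forward 1 mm, press and roll again.

Request:
apply_moves([
  {"jaw":1,"dx":0.1,"dy":0,"dz":0.3,"twist":0},
  {"jaw":1,"dx":0,"dy":0,"dz":0.15,"twist":0},
  {"jaw":1,"dx":0,"dy":-0.05,"dz":0.1,"twist":0},
  {"jaw":1,"dx":0,"dy":-0.05,"dz":0.1,"twist":0},
  {"jaw":1,"dx":0,"dy":-0.05,"dz":0.1,"twist":0},
  {"jaw":1,"dx":0,"dy":-0.05,"dz":0.1,"twist":0},
  {"jaw":1,"dx":0,"dy":0,"dz":0.1,"twist":0},
  {"jaw":1,"dx":0,"dy":0,"dz":0.05,"twist":0},
  {"jaw":1,"dx":0,"dy":0,"dz":0,"twist":0},
  {"jaw":1,"dx":0,"dy":0,"dz":0,"twist":0},
])

```text
time_s: 18.3
ee_pos: [0.4684, -0.098, 0.1117]
ee_rot: [2.424, 1.988, 0.007]
force: [-2.3, 0.6, 18.7]
opening: 0.0001
```

Request:
apply_moves([
  {"jaw":1,"dx":0.2,"dy":0,"dz":0,"twist":0},
  {"jaw":1,"dx":0.2,"dy":0,"dz":0,"twist":0},
  {"jaw":1,"dx":0.2,"dy":0,"dz":0,"twist":0},
  {"jaw":1,"dx":0.2,"dy":0,"dz":0,"twist":0},
])

```text
time_s: 18.8
ee_pos: [0.4698, -0.0911, 0.1119]
ee_rot: [2.424, 1.987, 0.005]
force: [-3.5, -1.3, 19.6]
opening: 0.0004
```

```bash
python3 look.py a12
```

```text
t 18.85 tool rack mm -7.4 2.3 z 111.9  f roll,axial,z -2.1 3.9 19.3
roller x,z [-3.1827 87.5779] x fixed z [-2.8725] 289
roller x,z [-3.5736 87.4261] x fixed z [-3.2011] 107
roller x,z [-2.9518 87.244 ] x fixed z [-2.5019] 106
```

Request:
apply_moves([
  {"jaw":1,"dx":0.2,"dy":0,"dz":0,"twist":0},
  {"jaw":1,"dx":0.2,"dy":0,"dz":0,"twist":0},
  {"jaw":1,"dx":0.2,"dy":0,"dz":0,"twist":0},
  {"jaw":1,"dx":0.2,"dy":0,"dz":0,"twist":0},
  {"jaw":1,"dx":0.2,"dy":0,"dz":0,"twist":0},
  {"jaw":1,"dx":0.2,"dy":0,"dz":0,"twist":0},
])

```text
time_s: 19.6
ee_pos: [0.4723, -0.0787, 0.1119]
ee_rot: [2.424, 1.988, 0.006]
force: [-3.3, -0.7, 19.2]
opening: 0.0005
```

Request:
apply_moves([
  {"jaw":1,"dx":0.2,"dy":0,"dz":0,"twist":0},
  {"jaw":1,"dx":0.2,"dy":0,"dz":0,"twist":0},
  {"jaw":1,"dx":0.2,"dy":0,"dz":0,"twist":0},
  {"jaw":1,"dx":0.2,"dy":0,"dz":0,"twist":0},
  {"jaw":1,"dx":0.2,"dy":0,"dz":0,"twist":0},
  {"jaw":1,"dx":0.2,"dy":0,"dz":0,"twist":0},
  {"jaw":1,"dx":0,"dy":0,"dz":0,"twist":0},
])

```text
time_s: 20.48
ee_pos: [0.4748, -0.0662, 0.1118]
ee_rot: [2.424, 1.989, 0.008]
force: [-2.6, 1.6, 19.0]
opening: 0.0002
```

```bash
python3 look.py a13
```

```text
t 20.52 tool rack mm 17.7 2.2 z 111.8  f roll,axial,z 1.2 2.5 19.2
roller x,z [ 9.4396 87.653 ] x fixed z [9.7246] 299
roller x,z [ 9.6249 87.3558] x fixed z [9.9916] 105
roller x,z [ 8.9538 87.6339] x fixed z [9.2723] 103
```

Request:
apply_moves([
  {"jaw":1,"dx":0,"dy":0,"dz":-0.2,"twist":0},
  {"jaw":1,"dx":0,"dy":0.1,"dz":-0.3,"twist":0},
  {"jaw":1,"dx":0,"dy":0.1,"dz":-0.5,"twist":0},
  {"jaw":1,"dx":-0.8,"dy":0,"dz":0,"twist":0},
  {"jaw":1,"dx":-0.8,"dy":0,"dz":0,"twist":0},
  {"jaw":1,"dx":0,"dy":0,"dz":0,"twist":0},
])

```text
time_s: 21.28
ee_pos: [0.4712, -0.083, 0.1165]
ee_rot: [-2.43, -1.99, 0.001]
force: [-0.1, 0.7, 0.2]
opening: 0.0001
```

```bash
python3 look.py a14
```

```text
t 21.32 tool rack mm 0.9 2.4 z 116.6  f roll,axial,z 0.6 0.2 0.6
roller x,z [11.0533 88.0493] x fixed z [11.2009] 282
roller x,z [10.8814 87.8996] x fixed z [11.0815] 97
roller x,z [10.946  87.8804] x fixed z [11.1663] 104
```

Request:
apply_moves([
  {"jaw":1,"dx":0.15,"dy":0,"dz":0.3,"twist":0},
  {"jaw":1,"dx":0,"dy":0,"dz":0.15,"twist":0},
  {"jaw":1,"dx":0,"dy":-0.05,"dz":0.1,"twist":0},
  {"jaw":1,"dx":0,"dy":-0.05,"dz":0.1,"twist":0},
  {"jaw":1,"dx":0,"dy":-0.05,"dz":0.1,"twist":0},
  {"jaw":1,"dx":0,"dy":-0.05,"dz":0.1,"twist":0},
  {"jaw":1,"dx":0,"dy":0,"dz":0.1,"twist":0},
  {"jaw":1,"dx":0,"dy":0,"dz":0.05,"twist":0},
  {"jaw":1,"dx":0,"dy":0,"dz":0,"twist":0},
  {"jaw":1,"dx":0,"dy":0,"dz":0,"twist":0},
])

```text
time_s: 22.58
ee_pos: [0.4718, -0.0808, 0.1116]
ee_rot: [2.424, 1.989, 0.007]
force: [-2.5, -0.2, 18.4]
opening: 0.0005
```

Request:
apply_moves([
  {"jaw":1,"dx":0.2,"dy":0,"dz":0,"twist":0},
  {"jaw":1,"dx":0.2,"dy":0,"dz":0,"twist":0},
  {"jaw":1,"dx":0.2,"dy":0,"dz":0,"twist":0},
  {"jaw":1,"dx":0.2,"dy":0,"dz":0,"twist":0},
  {"jaw":1,"dx":0.2,"dy":0,"dz":0,"twist":0},
  {"jaw":1,"dx":0.2,"dy":0,"dz":0,"twist":0},
])

```text
time_s: 23.32
ee_pos: [0.4741, -0.0696, 0.1119]
ee_rot: [2.424, 1.987, 0.006]
force: [-3.0, -2.3, 20.5]
opening: 0.0001
```

```bash
python3 look.py a15
```

```text
t 23.38 tool rack mm 14.5 2.2 z 111.9  f roll,axial,z -1.3 3.3 19.3
roller x,z [16.5874 87.5817] x fixed z [16.8718] 286
roller x,z [17.0305 87.5843] x fixed z [17.3583] 105
roller x,z [16.4919 86.9987] x fixed z [16.8975] 104
```

Request:
apply_moves([
  {"jaw":1,"dx":0.2,"dy":0,"dz":0,"twist":0},
  {"jaw":1,"dx":0.2,"dy":0,"dz":0,"twist":0},
  {"jaw":1,"dx":0.2,"dy":0,"dz":0,"twist":0},
  {"jaw":1,"dx":0.2,"dy":0,"dz":0,"twist":0},
  {"jaw":1,"dx":0.2,"dy":0,"dz":0,"twist":0},
])

```text
time_s: 24.0
ee_pos: [0.4762, -0.0594, 0.1119]
ee_rot: [2.424, 1.988, 0.007]
force: [-3.0, 1.4, 20.0]
opening: 0.0009
```

Request:
apply_moves([
  {"jaw":1,"dx":0.2,"dy":0,"dz":0,"twist":0},
  {"jaw":1,"dx":0.2,"dy":0,"dz":0,"twist":0},
  {"jaw":1,"dx":0.2,"dy":0,"dz":0,"twist":0},
  {"jaw":1,"dx":0.2,"dy":0,"dz":0,"twist":0},
  {"jaw":1,"dx":0.2,"dy":0,"dz":0,"twist":0},
  {"jaw":1,"dx":0,"dy":0,"dz":0,"twist":0},
])

```text
time_s: 24.75
ee_pos: [0.4782, -0.0489, 0.1118]
ee_rot: [2.424, 1.989, 0.008]
force: [-3.0, 2.2, 19.0]
opening: 0.0005
```

```bash
python3 look.py a16
```

```text
t 24.80 tool rack mm 35.3 2.2 z 111.8  f roll,axial,z 1.2 3.1 18.3
roller x,z [27.0417 87.6285] x fixed z [27.3524] 299
roller x,z [26.4218 87.515 ] x fixed z [26.7454] 101
roller x,z [27.1448 87.3155] x fixed z [27.5898] 106
```

Request:
apply_moves([
  {"jaw":1,"dx":0,"dy":0,"dz":-0.2,"twist":0},
  {"jaw":1,"dx":0,"dy":0.1,"dz":-0.3,"twist":0},
  {"jaw":1,"dx":0,"dy":0.1,"dz":-0.5,"twist":0},
  {"jaw":1,"dx":-0.8,"dy":0,"dz":0,"twist":0},
  {"jaw":1,"dx":-0.8,"dy":0,"dz":0,"twist":0},
  {"jaw":1,"dx":0,"dy":0,"dz":0,"twist":0},
])

```text
time_s: 25.55
ee_pos: [0.4747, -0.0658, 0.1165]
ee_rot: [-2.43, -1.99, 0.001]
force: [1.0, 0.3, -0.1]
opening: 0.0004
```

```bash
python3 look.py a17
```

```text
t 25.60 tool rack mm 18.4 2.4 z 116.6  f roll,axial,z 0.2 -0.5 0.1
roller x,z [31.7046 87.5657] x fixed z [31.9874] 282
roller x,z [31.7086 87.8814] x fixed z [31.9176] 95
roller x,z [31.6662 87.8248] x fixed z [31.8696] 108
```

View pics/a17.png

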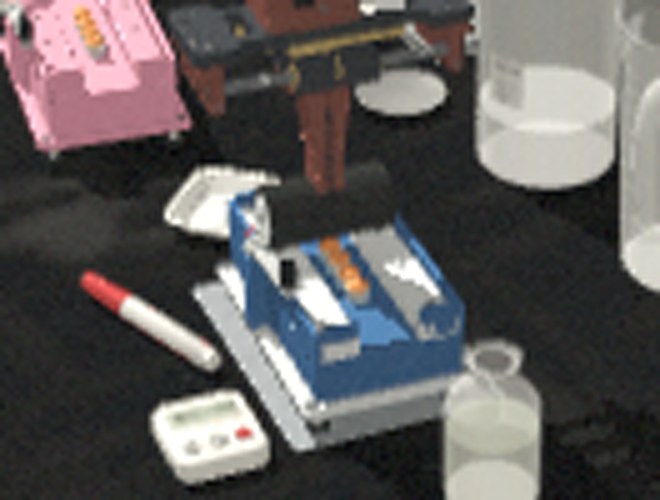

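The caps behind the roller look evenly low, at (330-352,245-285). The roller has rolled on to about 32 mm by itself, so I check whether it is still moving.

Request:
apply_moves([
  {"jaw":1,"dx":0,"dy":0,"dz":-0.5,"twist":0},
  {"jaw":1,"dx":0,"dy":0,"dz":0,"twist":0},
  {"jaw":1,"dx":0,"dy":0,"dz":0,"twist":0},
])

```text
time_s: 25.98
ee_pos: [0.4751, -0.065, 0.1221]
ee_rot: [2.429, 1.992, 0.0]
force: [0.1, 0.9, 0.1]
opening: 0.0003
```

```bash
python3 look.py a18
```

```text
t 26.02 tool rack mm 19.0 2.2 z 121.9  f roll,axial,z 1.1 -0.4 0.0
roller x,z [31.6359 87.3671] x fixed z [32.0176] 284
roller x,z [32.1879 87.9484] x fixed z [32.3549] 99
roller x,z [31.1747 87.179 ] x fixed z [31.6252] 105
```

Request:
apply_moves([
  {"jaw":1,"dx":0.6,"dy":0,"dz":0.3,"twist":0},
  {"jaw":1,"dx":0,"dy":0,"dz":0.3,"twist":0},
  {"jaw":1,"dx":0,"dy":0,"dz":0.2,"twist":0},
  {"jaw":1,"dx":0,"dy":0,"dz":0.1,"twist":0},
  {"jaw":1,"dx":0,"dy":-0.03,"dz":0.1,"twist":0},
  {"jaw":1,"dx":0,"dy":-0.03,"dz":0.1,"twist":0},
  {"jaw":1,"dx":0,"dy":-0.03,"dz":0.1,"twist":0},
  {"jaw":1,"dx":0,"dy":0,"dz":0,"twist":0},
])

```text
time_s: 27.02
ee_pos: [0.4761, -0.0593, 0.112]
ee_rot: [2.427, 1.991, 0.003]
force: [-1.3, 0.1, 7.8]
opening: 0.0005
```

```bash
python3 look.py a19
```

```text
t 27.07 tool rack mm 24.8 2.3 z 112.0  f roll,axial,z -0.3 1.8 8.4
roller x,z [31.9795 87.679 ] x fixed z [32.2486] 277
roller x,z [32.208  87.3867] x fixed z [32.6602] 100
roller x,z [31.7206 88.3919] x fixed z [31.7533] 104
```

Request:
apply_moves([
  {"jaw":1,"dx":0.2,"dy":0,"dz":0,"twist":0},
  {"jaw":1,"dx":0.2,"dy":0,"dz":0,"twist":0},
  {"jaw":1,"dx":0.2,"dy":0,"dz":0,"twist":0},
  {"jaw":1,"dx":0.2,"dy":0,"dz":0,"twist":0},
  {"jaw":1,"dx":0.2,"dy":0,"dz":0,"twist":0},
  {"jaw":1,"dx":0.2,"dy":0,"dz":0,"twist":0},
  {"jaw":1,"dx":0.2,"dy":0,"dz":0,"twist":0},
  {"jaw":1,"dx":0.2,"dy":0,"dz":0,"twist":0},
  {"jaw":1,"dx":0,"dy":0,"dz":0,"twist":0},
])

```text
time_s: 28.2
ee_pos: [0.4792, -0.0429, 0.1108]
ee_rot: [2.428, 1.992, 0.003]
force: [2.1, 3.4, 5.6]
opening: 0.0008
```

```bash
python3 look.py a20
```

```text
t 28.25 tool rack mm 41.4 2.4 z 110.9  f roll,axial,z 2.1 -0.7 5.5
roller x,z [40.0097 86.4244] x fixed z [40.7147] 287
roller x,z [40.1473 86.2223] x fixed z [40.9777] 102
roller x,z [39.9156 86.0017] x fixed z [40.801] 100
```

Request:
apply_moves([
  {"jaw":1,"dx":0.2,"dy":0,"dz":0,"twist":0},
  {"jaw":1,"dx":0.2,"dy":0,"dz":0,"twist":0},
  {"jaw":1,"dx":0.2,"dy":0,"dz":0,"twist":0},
  {"jaw":1,"dx":0,"dy":0,"dz":0,"twist":0},
])

```text
time_s: 28.75
ee_pos: [0.4793, -0.0378, 0.1096]
ee_rot: [2.429, 1.992, -0.002]
force: [0.8, 0.1, 3.2]
opening: 0.0007
```

```bash
python3 look.py a21
```

```text
t 28.80 tool rack mm 46.5 3.3 z 109.6  f roll,axial,z 0.1 -1.6 3.1
roller x,z [43.8768 85.2427] x fixed z [45.065] 277
roller x,z [43.8295 84.6614] x fixed z [45.0758] 96
roller x,z [44.1812 85.4629] x fixed z [45.2597] 99
```

Request:
apply_moves([
  {"jaw":1,"dx":0,"dy":0,"dz":-0.3,"twist":0},
  {"jaw":1,"dx":0,"dy":0,"dz":-1,"twist":0},
  {"jaw":1,"dx":0,"dy":0,"dz":-2.2,"twist":0},
  {"jaw":1,"dx":0,"dy":0,"dz":-2.5,"twist":0},
  {"jaw":1,"dx":-2,"dy":-2,"dz":0,"twist":0},
  {"jaw":1,"dx":-3,"dy":-2.5,"dz":0,"twist":0},
  {"jaw":1,"dx":-3,"dy":-2.5,"dz":0,"twist":0},
  {"jaw":1,"dx":-0.7,"dy":-0.8,"dz":0,"twist":0},
  {"jaw":1,"dx":0,"dy":0,"dz":0,"twist":0},
])

```text
time_s: 29.92
ee_pos: [0.3862, -0.1076, 0.1704]
ee_rot: [2.43, 1.99, 0.001]
force: [-0.5, 1.0, -0.6]
opening: 0.0003
```

```bash
python3 look.py a22; python3 - <<'E'
from h import *
from look import O,X,Y
np.set_printoptions(precision=1,suppress=True)
I,D=env.camera("top"); cv2.imwrite("pics/t22.png",I)
J=cv2.imread("pics/a22.png"); A=cv2.resize(I[155:255,240:372],None,fx=5,fy=5,interpolation=cv2.INTER_CUBIC)
cv2.imwrite("pics/c22.png",cv2.resize(np.vstack([J,A]),None,fx=.6,fy=.6))
for u,v,c in[(302.6,193,"side")]:
    p=onplane(c,u,v,.0915)[:2]-O; print("knob rack",1e3*p@X,1e3*p@Y)
E
```

```text
t 29.98 tool rack mm -39.9 80.8 z 170.2  f roll,axial,z 0.7 -0.1 -0.5
roller x,z [43.8456 84.919 ] x fixed z [45.165] 286
roller x,z [44.1284 85.1867] x fixed z [45.3823] 92
roller x,z [43.9182 85.1916] x fixed z [45.0668] 101
t 30.02 tool rack mm -39.7 80.7 z 170.1  f roll,axial,z -0.2 0.1 0.4
roller x,z [43.3777 84.9104] x fixed z [44.5595] 294
roller x,z [43.1716 85.3507] x fixed z [44.3968] 102
roller x,z [43.1741 84.5662] x fixed z [44.3862] 99Traceback (most recent call last):
  File "<stdin>", line 2, in <module>
  File "look.py", line 17, in <module>
    cv2.imwrite(f"pics/{sys.argv[1]}.png",cv2.resize(I[139:239,245:377],None,fx=5,fy=5,interpolation=cv2.INTER_CUBIC))
                        ~~~~~~~~^^^
IndexError: list index out of range
```

```bash
python3 - <<'E'
from h import *
O=np.array([.4735,-.084]);X=np.array([.196,.981]);Y=np.array([-.981,.196])
I,D=env.camera("top"); J,E=env.camera("side")
A=cv2.resize(I[160:225,265:355],(540,390),interpolation=cv2.INTER_CUBIC)
B=cv2.resize(J[165:215,280:350],(546,390),interpolation=cv2.INTER_CUBIC)
cv2.imwrite("pics/c22.png",cv2.resize(np.hstack([A,B]),(800,287)))
for u,v,c in[(302.6,193,"side")]:
    p=onplane(c,u,v,.0915)[:2]-O; print("knob rack",1e3*p@X,1e3*p@Y)
for n,K in(("top",D),("side",E)):
    P=cloud(n,K); im=I if n=="top" else J
    h=cv2.cvtColor(im,cv2.COLOR_BGR2HSV).astype(int)
    x=(P[...,:2]-O)@X;y=(P[...,:2]-O)@Y
    m=(h[...,0]>3)&(h[...,0]<25)&(h[...,1]>110)&(abs(y)<.012)&(abs(x+.003)<.045)&(P[...,2]>.05)&(P[...,2]<.09)
    r=(h[...,1]<40)&(h[...,2]>140)&(abs(y)>.024)&(abs(y)<.04)&(abs(x+.003)<.03)&(P[...,2]>.05)&(P[...,2]<.085)
    print(n,m.sum(),r.sum(),"rail",1e3*np.median(P[r][:,2]))
    for c in(-.029,-.012,.005,.022):
        q=m&(abs(x-c)<.006); print(c,q.sum(),1e3*np.median(P[q][:,2]) if q.sum() else None)
E
```

```text
knob rack -40.14928642441165 44.774824974540905
top 19 88 rail 67.78738302196868
-0.029 0 None
-0.012 0 None
0.005 9 68.3378678614242
0.022 8 66.93918863593154
side 36 79 rail 65.65402072939989
-0.029 4 64.98102931864155
-0.012 9 64.72831954549581
0.005 6 66.13238652281333
0.022 8 65.7099953768586
```

View pics/c22.png

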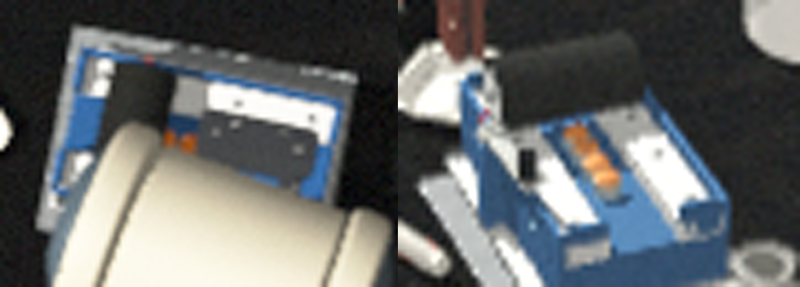

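```bash
python3 - <<'E'
from h import *
np.set_printoptions(precision=1,suppress=True)
O=np.array([.4735,-.084]);X=np.array([.196,.981]);Y=np.array([-.981,.196])
rk=lambda p:(1e3*(p[:2]-O)@X,1e3*(p[:2]-O)@Y)
D=np.load("top0.npy");P=cloud("top",D)
for v in range(206,217):
    print(v,[int(1e3*P[v,u,2]) for u in range(312,328)])
print("top", rk(onplane("top",319.5,213,.1005)))
J,E=env.camera("side");P=cloud("side",E);x=(P[...,:2]-O)@X;y=(P[...,:2]-O)@Y;z=P[...,2]
m=(J.max(2)<75)&(x>-.06)&(x<0)&(y>.02)&(y<.075)&(z>.072)&(z<.108)
v,u=np.nonzero(m); print(m.sum(),u.mean(),v.mean(),np.median(x[m])*1e3,np.median(y[m])*1e3,np.median(z[m])*1e3, u.min(),u.max(),v.min(),v.max(), np.median(E[m]))
for k in((-.041,.053),(-.041,.045)):
    p=O+k[0]*X+k[1]*Y; print(k,proj("side",[*p,.0915]))
g=(J.min(2)>150)&(abs(x)<.08)&(y>-.046)&(y<.07)&(z>.058)&(z<.085)
for lo in(-.05,-.04,-.03,-.02,-.01,): 
    q=g&(x>lo)&(x<lo+.01); print(lo,np.sort(y[q]*1e3)[[0,1,-2,-1]], np.histogram(y[q],np.arange(-.05,.075,.008))[0])
E
```

```text
206 [68, 69, 67, 65, 70, 71, 93, 101, 105, 105, 111, 110, 111, 112, 107, 113]
207 [70, 67, 71, 66, 66, 68, 94, 101, 102, 109, 108, 107, 111, 113, 110, 110]
208 [67, 70, 66, 69, 70, 69, 98, 98, 105, 107, 110, 109, 115, 106, 109, 109]
209 [69, 70, 69, 67, 67, 68, 97, 106, 104, 107, 109, 114, 110, 110, 107, 111]
210 [83, 76, 75, 71, 67, 65, 66, 73, 95, 101, 109, 110, 108, 109, 112, 113]
211 [81, 86, 80, 87, 80, 81, 98, 99, 103, 64, 71, 67, 93, 94, 104, 106]
212 [84, 83, 82, 80, 84, 81, 100, 98, 101, 77, 76, 76, 77, 63, 67, 67]
213 [75, 84, 86, 80, 82, 83, 100, 102, 101, 83, 72, 73, 74, 73, 1302, 72]
214 [23, 19, 25, 22, 21, 23, 86, 100, 85, 18, 26, 24, 24, 53, 73, 78]
215 [0, -5, 3, 18, 19, 22, 22, 24, 21, 25, 23, 19, 20, 27, 23, 21]
216 [2, 0, 3, 2, 0, 2, 6, 18, 22, 19, 22, 22, 22, 21, 23, 25]
top (np.float64(-40.001943641734165), np.float64(51.83766040704037))
16 302.0 193.1875 -43.54705306402984 48.062441214512916 95.01671607082004 301 303 191 196 1.4526544
(-0.041, 0.053) (np.float64(300.1530601459986), np.float64(193.6746902531632))
(-0.041, 0.045) (np.float64(302.6126952381277), np.float64(193.16030958951674))
-0.05 [-45.9 -45.1  36.3  42.6] [4 3 4 4 0 0 0 0 3 5 5 1 0 0 0]
-0.04 [-44.7 -42.8  35.8  51.8] [2 3 4 4 0 0 1 0 2 4 2 0 1 0 0]
-0.03 [-45.3 -42.8  50.2  51. ] [2 6 5 5 0 0 0 0 2 5 3 0 4 0 0]
-0.02 [-42.  -41.1  47.1  51. ] [1 3 4 1 0 0 0 0 2 5 2 0 3 0 0]
-0.01 [-43.5 -41.8  51.1  51.6] [1 6 5 5 0 0 0 0 4 3 0 0 5 0 0]
```

Request:
apply_moves([
  {"jaw":1,"dx":0,"dy":0,"dz":2,"twist":0},
  {"jaw":1,"dx":0,"dy":0,"dz":2.5,"twist":0},
  {"jaw":1,"dx":0,"dy":0,"dz":2.5,"twist":0},
  {"jaw":1,"dx":0,"dy":0,"dz":1.0,"twist":0},
  {"jaw":1,"dx":0,"dy":0.4,"dz":0,"twist":0},
  {"jaw":1,"dx":0,"dy":0.4,"dz":0,"twist":0},
  {"jaw":1,"dx":0,"dy":0.4,"dz":0,"twist":0},
  {"jaw":1,"dx":0,"dy":0,"dz":0,"twist":0},
])

```text
time_s: 31.18
ee_pos: [0.3984, -0.11, 0.0905]
ee_rot: [2.429, 1.992, 0.001]
force: [-0.2, -0.2, 0.1]
opening: 0.0001
```

```bash
cat > k.py <<'E'
from h import *
import sys
O=np.array([.4735,-.084]);X=np.array([.196,.981]);Y=np.array([-.981,.196])
J,E=env.camera("side");s=env.state();d=s["ee_pos"][:2]-O
print("t %.2f tool rack %.1f %.1f z %.1f"%(s["time_s"],1e3*d@X,1e3*d@Y,1e3*s["ee_pos"][2]),s["force"].round(1))
P=cloud("side",E);x=(P[...,:2]-O)@X;y=(P[...,:2]-O)@Y;z=P[...,2]
m=(J.max(2)<75)&(x>-.06)&(x<.016)&(y>-.02)&(y<.075)&(z>.078)&(z<.106)
print("dark px",m.sum(),np.median(x[m])*1e3,np.median(y[m])*1e3)
cv2.imwrite(f"pics/{sys.argv[1]}.png",cv2.resize(J[150:225,270:370],(800,600),interpolation=cv2.INTER_CUBIC))
E
python3 k.py k1
```

```text
t 31.23 tool rack -40.3 68.8 z 90.3 [-0.3 -0.  -0.1]
dark px 19 -46.286993769265926 49.029949165799124
```

Next comes the first half of the keeper arc (45°).

Request:
apply_moves([
  {"jaw":1,"dx":-0.14,"dy":0.49,"dz":0,"twist":-5},
  {"jaw":1,"dx":-0.14,"dy":0.49,"dz":0,"twist":-5},
  {"jaw":1,"dx":-0.14,"dy":0.49,"dz":0,"twist":-5},
  {"jaw":1,"dx":-0.14,"dy":0.49,"dz":0,"twist":-5},
  {"jaw":1,"dx":-0.14,"dy":0.49,"dz":0,"twist":-5},
  {"jaw":1,"dx":0,"dy":0,"dz":0,"twist":0},
])

```text
time_s: 31.98
ee_pos: [0.4221, -0.1174, 0.09]
ee_rot: [-1.941, -2.47, -0.0]
force: [0.1, 0.2, 0.4]
opening: 0.0004
```

```bash
python3 k.py k2
```

```text
t 32.02 tool rack -42.8 44.0 z 90.0 [ 0.6  0.5 -0.4]
dark px 2 -48.73158155699923 36.51345842804568
```

View pics/k2.png

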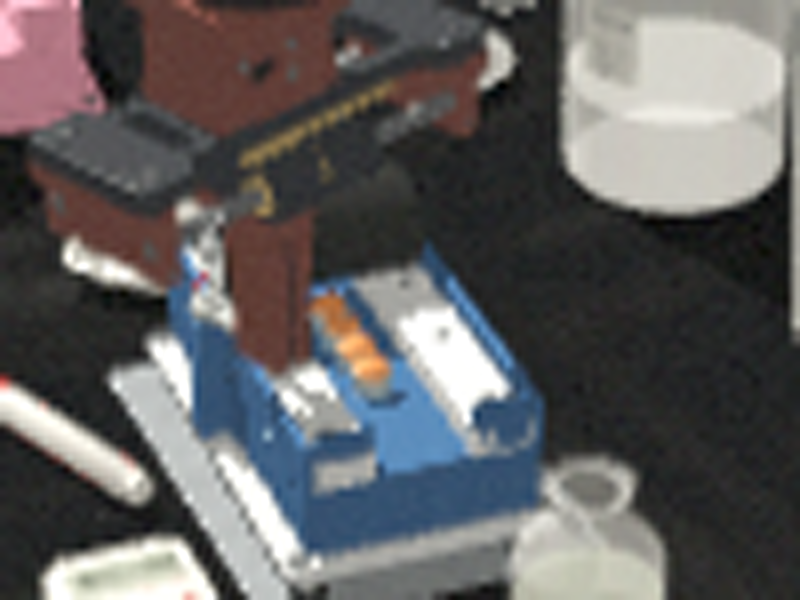

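The fingers at (270,300) hide the knob, as they should if it is moving ahead of them. The caps at (330-370,310-375) are untouched, so I continue the arc.

Request:
apply_moves([
  {"jaw":1,"dx":-0.14,"dy":0.49,"dz":0,"twist":-5},
  {"jaw":1,"dx":-0.14,"dy":0.49,"dz":0,"twist":-5},
  {"jaw":1,"dx":-0.14,"dy":0.49,"dz":0,"twist":-5},
  {"jaw":1,"dx":-0.14,"dy":0.49,"dz":0,"twist":-5},
  {"jaw":1,"dx":-0.14,"dy":0.49,"dz":0,"twist":-5},
  {"jaw":1,"dx":-0.14,"dy":0.49,"dz":0,"twist":-5},
  {"jaw":1,"dx":-0.14,"dy":0.49,"dz":0,"twist":-5},
  {"jaw":1,"dx":0,"dy":0,"dz":0,"twist":0},
])

```text
time_s: 33.02
ee_pos: [0.4563, -0.1095, 0.09]
ee_rot: [1.11, 2.939, 0.0]
force: [0.1, -0.6, -0.1]
opening: 0.0006
```

```bash
python3 k.py k3
```

```text
t 33.08 tool rack -28.5 12.0 z 90.0 [-1.1  0.1  0.6]
dark px 1 15.598214957629272 17.560447775599833
```

View pics/k3.png

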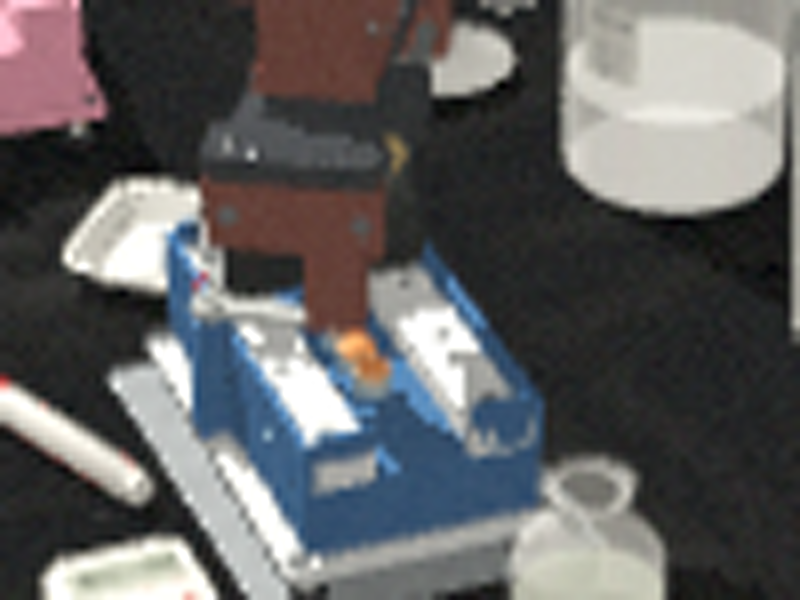

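The bar is now swinging with the fingers, from (205,300) to (305,315). I finish the arc.

Request:
apply_moves([
  {"jaw":1,"dx":-0.14,"dy":0.49,"dz":0,"twist":-5},
  {"jaw":1,"dx":-0.14,"dy":0.49,"dz":0,"twist":-5},
  {"jaw":1,"dx":-0.14,"dy":0.49,"dz":0,"twist":-5},
  {"jaw":1,"dx":-0.14,"dy":0.49,"dz":0,"twist":-5},
  {"jaw":1,"dx":-0.14,"dy":0.49,"dz":0,"twist":-5},
  {"jaw":1,"dx":-0.14,"dy":0.49,"dz":0,"twist":-5},
  {"jaw":1,"dx":0,"dy":0,"dz":0,"twist":0},
  {"jaw":1,"dx":0,"dy":0,"dz":0,"twist":0},
])

```text
time_s: 34.08
ee_pos: [0.4774, -0.0881, 0.09]
ee_rot: [0.313, 3.126, 0.0]
force: [-0.5, 0.7, 0.1]
opening: 0.0007
```

Request:
apply_moves([
  {"jaw":1,"dx":0,"dy":0.1,"dz":0,"twist":0},
  {"jaw":1,"dx":0,"dy":0.1,"dz":0,"twist":0},
  {"jaw":1,"dx":0,"dy":0,"dz":0,"twist":0},
])

```text
time_s: 34.45
ee_pos: [0.478, -0.0863, 0.09]
ee_rot: [0.31, 3.126, -0.0]
force: [0.4, -1.6, 0.5]
opening: 0.0005
```

Request:
apply_moves([
  {"jaw":1,"dx":0,"dy":0.1,"dz":0,"twist":0},
  {"jaw":1,"dx":0,"dy":0.1,"dz":0,"twist":0},
  {"jaw":1,"dx":0,"dy":0,"dz":0,"twist":0},
])

```text
time_s: 34.83
ee_pos: [0.4784, -0.0841, 0.09]
ee_rot: [0.309, 3.126, 0.0]
force: [-0.3, -1.1, 0.1]
opening: 0.0004
```

```bash
python3 k.py k4
```

```text
t 34.88 tool rack 0.9 -4.8 z 90.0 [ 0.3 -1.2 -0.3]
dark px 0 nan nan
  return _methods._mean(a, axis=axis, dtype=dtype,
  ret = ret.dtype.type(ret / rcount)
```

Request:
apply_moves([
  {"jaw":1,"dx":0,"dy":0.1,"dz":0,"twist":0},
  {"jaw":1,"dx":0,"dy":0.05,"dz":0,"twist":0},
  {"jaw":1,"dx":0,"dy":0,"dz":0,"twist":0},
])

```text
time_s: 35.25
ee_pos: [0.4785, -0.0836, 0.09]
ee_rot: [-0.31, -3.126, 0.003]
force: [-0.4, -4.4, 0.5]
opening: 0.0009
```

Request:
apply_moves([
  {"jaw":1,"dx":0,"dy":0.1,"dz":0,"twist":0},
  {"jaw":1,"dx":0,"dy":0.05,"dz":0,"twist":0},
  {"jaw":1,"dx":0,"dy":0,"dz":0,"twist":0},
])

```text
time_s: 35.62
ee_pos: [0.4785, -0.0834, 0.09]
ee_rot: [-0.311, -3.126, 0.007]
force: [-1.9, -9.4, 0.7]
opening: 0.0006
```

```bash
python3 k.py k5 2>/dev/null
```

```text
t 35.67 tool rack 1.6 -4.8 z 90.0 [-1.5 -9.  -0.4]
dark px 0 nan nan
```

View pics/k5.png

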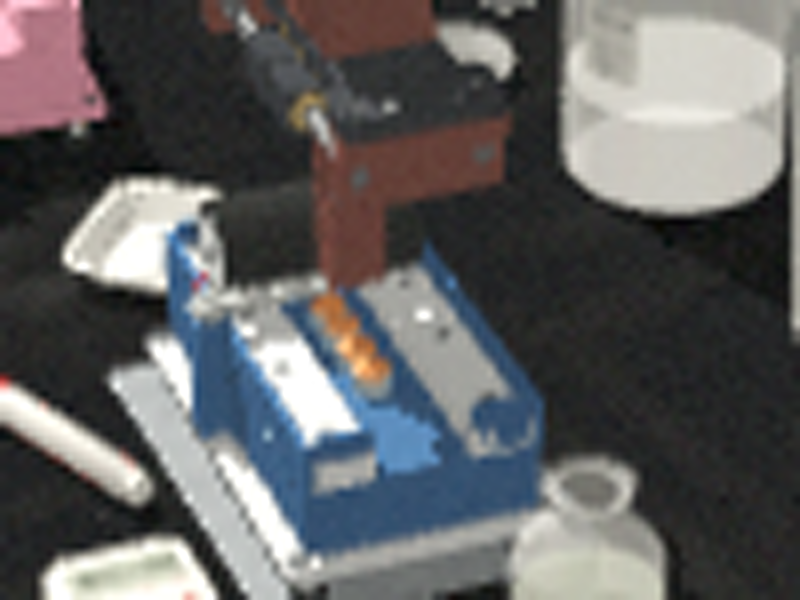

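The push force rose to about 9 N with no further motion and the bar lies parallel to the roller, so it is against its stop. I back off, rise and move clear.

Request:
apply_moves([
  {"jaw":1,"dx":0,"dy":-0.3,"dz":0,"twist":0},
  {"jaw":1,"dx":0,"dy":-0.5,"dz":0,"twist":0},
  {"jaw":1,"dx":0,"dy":0,"dz":-2,"twist":0},
  {"jaw":1,"dx":0,"dy":0,"dz":-4,"twist":0},
  {"jaw":1,"dx":0,"dy":0,"dz":-4,"twist":0},
  {"jaw":1,"dx":0,"dy":0,"dz":-3,"twist":0},
  {"jaw":1,"dx":0,"dy":0,"dz":0,"twist":0},
])

```text
time_s: 36.55
ee_pos: [0.4786, -0.0891, 0.2243]
ee_rot: [0.308, 3.12, -0.001]
force: [0.3, 0.0, -0.4]
opening: 0.0005
```

Request:
apply_moves([
  {"jaw":1,"dx":0,"dy":-2,"dz":0,"twist":0},
  {"jaw":1,"dx":0,"dy":-4,"dz":0,"twist":0},
  {"jaw":1,"dx":0,"dy":-4,"dz":0,"twist":0},
  {"jaw":1,"dx":0,"dy":-4,"dz":0,"twist":0},
  {"jaw":1,"dx":0,"dy":-4,"dz":0,"twist":0},
  {"jaw":1,"dx":0,"dy":-4,"dz":0,"twist":0},
  {"jaw":1,"dx":0,"dy":-4,"dz":0,"twist":0},
  {"jaw":1,"dx":0,"dy":-2,"dz":0,"twist":0},
  {"jaw":1,"dx":0,"dy":0,"dz":0,"twist":0},
])

```text
time_s: 37.67
ee_pos: [0.4222, -0.3639, 0.219]
ee_rot: [-0.311, -3.125, -0.002]
force: [0.3, -0.1, -0.7]
opening: 0.0007
```

```bash
python3 - <<'E'
from h import *
O=np.array([.4735,-.084]);X=np.array([.196,.981]);Y=np.array([-.981,.196])
print(env.state()["ee_pos"],env.state()["time_s"])
D=[];E=[]
for _ in range(6):
    I,d=env.camera("top"); D.append(np.where((d==0),np.nan,d))
J,e=env.camera("side")
D=np.nanmedian(D,0)
A=cv2.resize(I[160:240,235:355],(780,520),interpolation=cv2.INTER_CUBIC)
cv2.imwrite("pics/f.png",A)
D0=np.load("top0.npy"); 
for nm,K in(("now",D),("start",D0)):
    P=cloud("top",K); z=P[...,2]
    x=(P[...,:2]-O)@X;y=(P[...,:2]-O)@Y
    h=cv2.cvtColor(I if nm=="now" else cv2.imread("pics/top0.png"),cv2.COLOR_BGR2HSV).astype(int)
    m=(h[...,0]>3)&(h[...,0]<25)&(h[...,1]>140)&(abs(y)<.012)&(abs(x)<.05)
    r=(h[...,1]<40)&(h[...,2]>140)&(abs(y)>.024)&(abs(y)<.04)&(abs(x)<.03)&(z>.05)&(z<.085)
    print(nm,"rail",1e3*np.nanmedian(z[r]),[ (int((m&(abs(x-c)<.006)).sum()),round(1e3*float(np.nanmedian(z[m&(abs(x-c)<.006)])),1)) for c in(-.029,-.012,.005,.022)])
    b=(abs(y)<.038)&(z>.085)&(z<.12)&(abs(x)<.08); print("roller",1e3*np.nanpercentile(x[b],[5,95]),1e3*np.nanpercentile(z[b],90))
E
```

```text
[ 0.42223699 -0.36392888  0.21904143] 37.675
now rail 67.30863833996425 [(17, 66.9), (16, 66.5), (12, 67.3), (4, 67.1)]
roller [24.49720382 64.37683687] 108.46074248141488
start rail 67.37623422726261 [(14, 69.8), (16, 69.6), (15, 67.9), (15, 68.0)]
roller [-71.96424908 -32.71253753] 112.30004230911261
```

View pics/f.png

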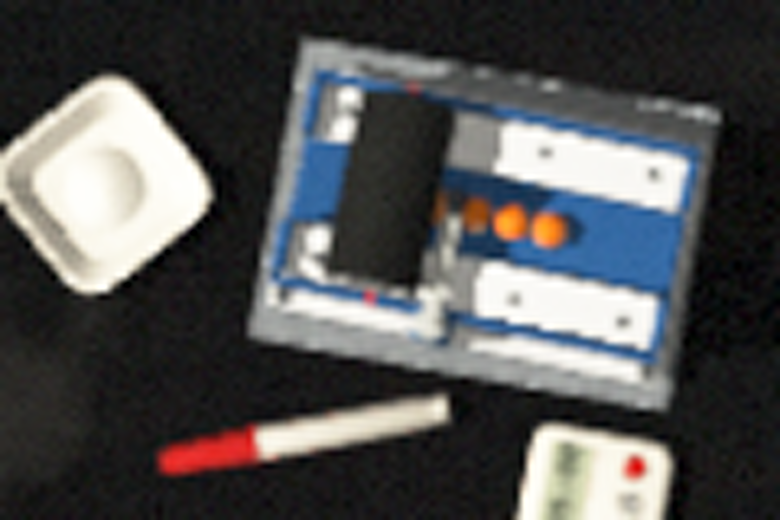

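The final top view shows the roller between the red marks, at (415,88) and (370,297). The keeper bar lies behind it at (440,260), the caps sit low and even, and the neighbouring things are in place.

```bash
python3 -c "
from plant import env
print(env.sign_off())"
```

```text
the job is handed in; nothing more can be done
None
```

The job is handed in at about 38 s of the 72 s. All four caps are pressed, the roller is parked at the red marks, and the keeper bar is shut behind it.

**Rolling:** I rolled with shut fingertips on top of the roller, in five pressed strokes over the caps and a lighter one of about 8 N into the groove. The press while rolling read 16 to 21 N at every check. Force is only reported at the end of each move, so I did not see the peaks in between.

**Caps:** The final depth images put all four tops level with the rails to within about 1 mm. Caps 1 and 2 read about 2.3 mm above the rails at the start. Only about 0.5 mm showed there for caps 3 and 4. Depth noise is 1 to 2 mm, so full seating rests on the pressing force and their even appearance, not on a precise measurement.

**Roller:** It sank about 2.4 mm into the groove, at rack x of about 43.5 mm, lined up with the red marks. After the last pressed stroke it rolled on by itself, from 27 to 32 mm, before I parked it.

**Keeper:** I swung it by its knob until it met a hard stop, where the push rose to about 9 N. The picture shows the bar across the rails behind the roller.

**Disagreements:**
- My two views of the open knob differed by about 4 to 7 mm across the rack; I settled it by pushing until contact.
- Sideways force along the roller reached about 11 N once; I relieved it straight away.

The boat and pen look untouched in the last view, which shows only part of the timer. The bottle was outside it but stood unmoved in the earlier side views.

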